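# Unbolt the panel rack's sprung gate and hold it ajar

## Task

The slatted gate of the panel rack is shut by a barrel bolt that sags, so that its button nose has dropped behind the bent-up lip of the keeper. Lift the bolt by its knob and draw it all the way back over the lip, without wrenching it against the keeper, then pull the gate about 30 degrees open against its spring. Finish while holding it there, bolt still drawn, with your fingers still on the bolt or the gate, so that I can slide a panel out; do not disturb the cup, tub and bin standing round it.

Things in the scene. Friction and masses are not known exactly. Their poses are not given: they have to be found in the camera images.
- rack: Open pine rack, fixed, 300 mm deep (x), 396 wide (y), posts 240 high; origin centre of underside, z up. Its front face with gate and bolt looks to its -x, 150 mm from the origin. Front posts 50 mm wide at its y = +173 mm (hinges) and -173 mm (keeper); panels about 216 mm high stand inside. Nothing sticks out of the front but bolt, keeper and hinges.
- gate (a joint): Opening of the gate, rad: 0 shut, growing as it swings out of the front face (to the rack's -x) about the upright line through gate_hinge. A spring pulls it shut (0.3 N m when shut, 0.55 N m at 0.5 rad), so it closes when let go. Until the bolt is drawn it has only about 0.05 rad of play.
- gate_hinge (a point): Point on the gate's upright hinge line, at the rack's y = +147 mm in the front face, 205 mm above the table, at the height of the bolt. Axes turn with the gate: -x out of its face, +y from the bolt stile to the hinge, z up.
- gate_stile_top (a point): Middle of the upper front edge of the gate's free stile (46 mm wide, 18 mm thick, pine), 232 mm above the table, 270 mm from the hinge line. The gate's top edge is level at 232 mm.
- knob (a point): Middle of the bolt's steel knob: a level round bar 16 mm thick, 28 mm long, standing square out of the gate, its middle 42 mm off the face; with the bolt home 232 mm from the hinge line. A 10 mm stem joins it to the rod; nothing is above, below or beyond it. Axes: -x along the knob out of the gate, +y along the rod the way it is drawn (to the hinges), z up; they turn with gate and sag.
- bolt (a joint): How far the bolt is drawn along its rod towards the hinges, m: 0 fully home, 0.065 fully back; friction about 1.5 N, stays where it is left. From about 0.042 on the nose is out of the keeper. Unlifted it stops against the lip at about 0.022.
- barrel (a joint): Lift of the sagging barrel with rod and knob, rad: 0 hanging (by its own weight), 0.060 level, upper stop. It pivots on a rear screw 155 mm from the knob with the bolt home, 90 mm fully back; 9 mm lift at the knob when home is about the stop. The nose passes the lip only above about 0.032 (5 mm at the knob); out of the keeper no lift is needed. About 2 N lifts it.
- nose (a point): Middle of the bolt's button nose: steel disc 24 mm in diameter, 8 mm thick, on the end of the 10 mm rod, 105 mm from the knob along the rod.
- keeper: Steel hoop keeper on the front post at the rack's y = -162 mm, 16 mm wide along the rod, standing 34 mm out from the face, 44 mm high inside (36 mm above its lip); origin on the face at 205 mm above the table. The rod passes through it and the nose lies just beyond it, on the side away from the gate.
- keeper_lip (a point): Middle of the top edge of the bent-up lip across the keeper's lower strap, 26 mm wide, 3 mm thick, 16 mm off the face; it stands about 6 mm above the bottom of the hanging nose.
- brush_cup_mid (a point): White cup with three brushes, 72 mm in diameter, 90 mm high (200 mm with the brushes); middle of the cup at half height. Leave alone.
- paint_tub_mid (a point): Paint tub, 100 mm in diameter, 105 mm high; middle at half height. Leave alone.
- wash_bin_mid (a point): Grey open bin 170 x 130 x 100 mm; middle at half height. Leave alone.

How it is judged:
By the outcome, as a careful person would: the job done as asked, in the order asked, and still so for the second after the job is handed in, while the arm keeps its last pose, push and grip.
It also fails if it takes over 38 s, if anything falls off the work surface, if the arm or the gripper's body presses on something with over 40 N, if the wrist force passes 120 N, or if a joint passes its speed limit or range.

## Robot

A 7-joint arm with a two-finger parallel gripper is mounted at the origin on the work surface. World frame = base frame: x ahead of the robot, y to its left, z up, the work surface at z = 0. Lengths are in m, angles in degrees, forces in N, time in s.
With the tool pointing down it reaches from about 0.4 to 0.85 m from the base axis. Payload 6.9 kg.
Tool frame: the origin (TCP) lies between the finger pads; the fingertips stand 11 mm ahead of it and the grasp point (between the pads) lies 8 mm behind it (manip.tips_ahead is the distance from the TCP to the fingertips, in m); z points along the fingers, y is the direction in which the jaws open and shut (so a half turn about z gives the same grasp; the last joint's range is limited). The gripper opens to 85 mm and grips with 20 to 120 N. Pads are 22 mm wide; open, the fingers measure 114 mm over their backs; the gripper's body (76 mm by 85 mm) begins 54 mm behind the grasp point. The pads swing forward as they close: fully open they stand 13 mm farther back than shut.
Start: joints at [73.94, 29.078, -13.613, 85.955, 7.202, 65.827, -8.869], TCP at [0.235, -0.579, 0.242] pointing down, gripper open.
Joint ranges: [-176.47, 176.47], [-13.61, 117.27], [-81.72, 77.17], [0.22, 143.17], [-87.28, 267.28], [10, 112.55], [-165.47, 165.47]. Speed limits (degrees/s): [136.94, 136.94, 180, 180, 180, 180, 180].

## Interface

Orientations are given as a 3x3 rotation matrix whose columns are the frame's x, y, z axes.
In Python, from workcell import manip, cams, job gives the robot as it stands.
- The arm moves only by the tool send_rows, never from a script. Its argument "series" is one flat list of numbers, 4 for each row, row after row: the shift along the tool's x, y, z in mm, then the turn about the tool's z in rad. A call has 1 to 20 rows; each row shifts and turns the pose as measured when the row begins, along the tool's axes as they then stand; what a row does not reach is not made up. A row lasts 1/12 s, in which the tool goes at most 41.7 mm and 7.16 degrees, less where a joint would pass 70% of its speed; a pose out of reach is approached as far as the arm can. A call with a gripper value outside its range is refused whole. "jaw" is the closure, from -1 (fully open) to 1 (shut), set as the call begins (left out, the last holds). The fingers move at their own pace and stop on an object; the grip force is fixed at half the most. Time passes only in rows, so rows that do not move let the fingers close. It gives the time, the measured TCP pose, the force and the opening at its end, in the units of the state.
- manip.read_state(): the state, without advancing time (a new reading comes with each control period).
- cams.read_camera(name): name is "side" or "top" or "wrist"; returns a dict with "image" (400x640x3 uint8, red, green, blue), "fx", "fy", "cx", "cy" (pixels), "eye" and "orientation" of the camera in the world; the wrist camera has in their place "hand_eye" (4x4, takes a point from camera to tool coordinates, whose origin is the TCP and whose axes are the flange's). Camera axes: x right, y up, looking along -z (the intrinsics and any distortion apply to the point x, -y, -z); pixel columns grow to the right and rows downward; lengths in m; the calibration is good to about 2 mm. A picture is of the moment at which its call begins: read the wrist's pose just before it. There is no depth.
- job.job_done(): hands the job in, once; it reports no verdict.
The state is a dict: "time_s": time; "joint_pos": joint angles; "dq": joint speeds; "joint_torque": joint torques, N m; "tcp_pos": TCP position; "ee_rot": TCP orientation; "contact_force": force on the tool from outside, world axes, zero at the start; "torque": the same for the moment, N m; "grip_width": opening from 0.0 (shut) to 1.0 (fully open).
Only numpy, scipy, OpenCV 4.12 (cv2) and the standard library are available. Lean on these libraries where they do the work, as an engineer would, in place of code of your own. Each camera call takes 0.05 s, during which the arm holds its last target. There are 200 camera calls.

## Working session

There is one attempt and no reset: what is moved stays moved. The work goes in short steps, Python scripts to look and compute and a tool call to move; the robot and the scene stay as the last step left them, time stands still between calls to the robot, and variables do not carry over. Pictures are saved under pics/ and viewed, about 8 in all and at most 12, crops included, and the job is handed in when it is done.

Besides the shell and the picture viewer there is one more tool, called after "Request:" as a command line: name --argument value ..., lists and objects as JSON in quotes. send_rows: Moves the arm, as the interface text tells. Its arguments: {"type":"object","properties":{"series":{"type":"array"},"jaw":{"type":"number"}},"required":["series"]}

```bash
ls; mkdir -p pics; python3 - <<'E'
from workcell import manip,cams,job
import cv2,numpy as np
s=manip.read_state()
for k,v in s.items(): print(k,np.round(v,4).tolist())
for n in("side","top"):
    c=cams.read_camera(n); cv2.imwrite(f"pics/{n}0.png",c["image"][...,::-1])
    print(n,{k:np.round(v,4).tolist() for k,v in c.items() if k!="image"})
c=cams.read_camera("wrist");cv2.imwrite("pics/wrist0.png",c["image"][...,::-1]);print({k:np.round(v,4).tolist() for k,v in c.items() if k!="image"})
E
```

```text
pics
time_s 0.0
joint_pos [73.9423, 29.1257, -13.607, 86.0094, 7.2016, 65.8263, -8.8694]
dq [-0.0179, -0.0081, 0.072, 0.012, 0.0975, 0.0507, -0.0118]
joint_torque [0.0006, -62.0593, -2.1862, -24.9649, 0.0128, 0.0121, -0.0]
tcp_pos [0.2349, -0.5787, 0.2414]
ee_rot [[0.9265, 0.3762, -0.0007], [0.3762, -0.9265, 0.0016], [-0.0, -0.0018, -1.0]]
contact_force [0.2628, 0.6572, -0.6877]
torque [-0.0097, -0.0066, -0.0053]
grip_width 1.0064
side {'fx': 369.6274, 'fy': 369.6274, 'cx': 312.8643, 'cy': 203.4939, 'eye': [0.4491, 1.0542, 1.0677], 'orientation': [[-0.9895, 0.1083, -0.0957], [-0.1438, -0.6751, 0.7236], [0.0138, 0.7298, 0.6836]]}
top {'fx': 375.3206, 'fy': 375.3206, 'cx': 317.304, 'cy': 200.4676, 'eye': [0.5212, 0.0595, 1.3053], 'orientation': [[-0.0045, 0.9985, -0.0548], [-1.0, -0.0046, -0.0004], [-0.0007, 0.0548, 0.9985]]}
{'fx': 332.0205, 'fy': 332.0205, 'cx': 316.5183, 'cy': 200.9216, 'hand_eye': [[0.0005, 0.9625, 0.2711, 0.0676], [1.0, -0.0005, -0.0001, -0.0013], [0.0001, 0.2711, -0.9625, -0.1326], [0.0, 0.0, 0.0, 1.0]]}
```

View pics/top0.png

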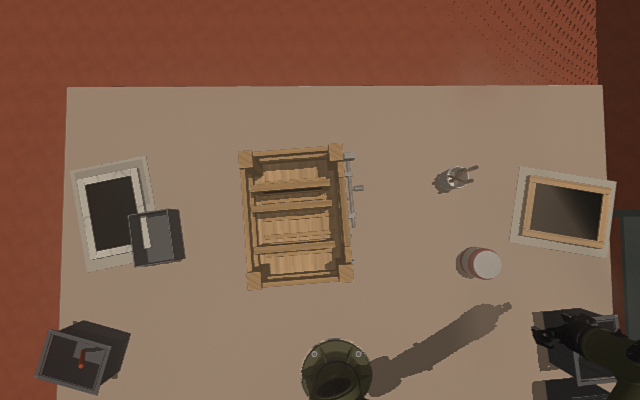

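View pics/side0.png

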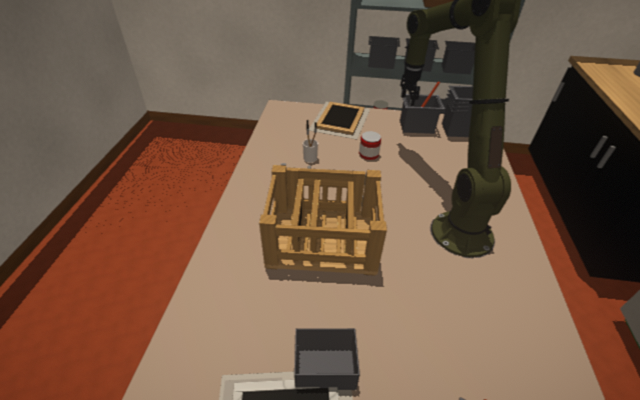

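Top view: the rack sits at (240–355, 145–290) with its front looking right (world −y). The knob is near (360,188), the keeper is far at (350,157) and the hinges are near. The cup is at (457,178) and the tub at (485,263). I'll enlarge the rack.

```bash
python3 - <<'E'
import cv2
im=cv2.imread("pics/top0.png")
cv2.imwrite("pics/top_crop.png",cv2.resize(im[140:295,230:375],None,fx=3.8,fy=3.8,interpolation=cv2.INTER_CUBIC))
E
```

```text
(no output)
```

View pics/top_crop.png

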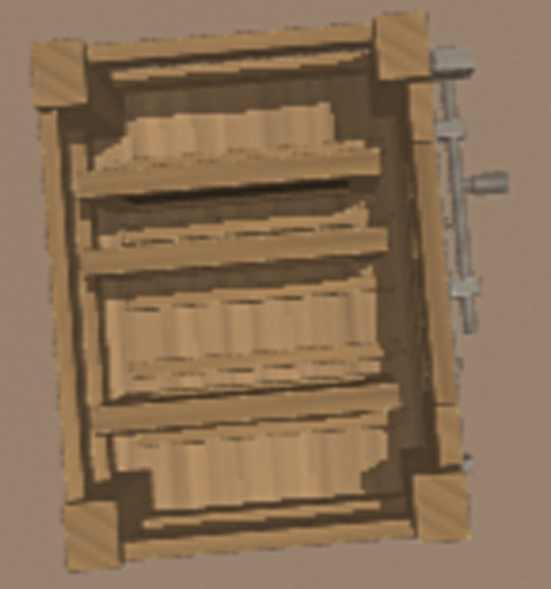

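```bash
cat > h.py <<'E'
import numpy as np,cv2
from workcell import manip,cams,job
def ray(c,px,eye=None,R=None):
    eye=c["eye"] if eye is None else eye; R=c["orientation"] if R is None else R
    d=np.asarray(R)@np.array([(px[0]-c["cx"])/c["fx"],-(px[1]-c["cy"])/c["fy"],-1.0]); return np.asarray(eye),d
def onplane(c,px,z,**k):
    e,d=ray(c,px,**k); return e+d*(z-e[2])/d[2]
def wristcam():
    s=manip.read_state(); c=cams.read_camera("wrist")
    T=np.eye(4);T[:3,:3]=s["ee_rot"];T[:3,3]=s["tcp_pos"]; M=T@np.array(c["hand_eye"])
    c["eye"]=M[:3,3];c["orientation"]=M[:3,:3]; return s,c
def project(c,P):
    q=np.array(c["orientation"]).T@(np.asarray(P)-c["eye"]); return np.array([c["cx"]+c["fx"]*q[0]/-q[2],c["cy"]-c["fy"]*q[1]/-q[2]])
E
python3 - <<'E'
from h import *
c=cams.read_camera("top")
f=lambda x,y:(230+(x+.5)/3.8-.5,140+(y+.5)/3.8-.5)
rk=np.array([[-.15,-.198],[-.15,.198],[.15,-.198],[.15,.198]])
W=np.array([onplane(c,f(*p),.24)[:2] for p in[(427,12),(470,540),(32,42),(67,570)]])
print(W.round(4)); print(np.linalg.norm(W[0]-W[1]),np.linalg.norm(W[2]-W[3]),np.linalg.norm(W[0]-W[2]))
a=rk-rk.mean(0);b=W-W.mean(0);th=np.arctan2((a[:,0]*b[:,1]-a[:,1]*b[:,0]).sum(),(a*b).sum());R=np.array([[np.cos(th),-np.sin(th)],[np.sin(th),np.cos(th)]])
t=W.mean(0);print("rack",t,np.degrees(th),"res",((W-(rk@R.T+t))*1e3).round(1).tolist())
for n,p in dict(hinge=(-.15,.147),knob=(-.192,.147-.232),knobend=(-.206,-.085),nose=(-.166,-.19),keep=(-.15,-.162),drawnknob=(-.192,-.02)).items(): print(n,(R@p+t).round(4))
print("knob px",onplane(c,f(488,182),.2), "rear barrel",onplane(c,f(470,330),.205))
print("cup",onplane(c,(457,178),.09),"tub",onplane(c,(487,263),.105))
E
```

```text
[[ 0.7449 -0.0116]
 [ 0.3506 -0.0401]
 [ 0.7235  0.2863]
 [ 0.33    0.2577]]
0.39538452786518197 0.3945591272781243 0.2986238598963066
rack [0.53722565 0.12306724] 94.11133354009321 res [[-0.6, 0.8], [0.1, 0.6], [-0.5, -0.6], [1.0, -0.8]]
hinge [ 0.4014 -0.0371]
knob [ 0.6358 -0.0623]
knobend [ 0.6368 -0.0763]
nose [ 0.7386 -0.0289]
keep [ 0.7096 -0.0149]
drawnknob [ 0.5709 -0.067 ]
knob px [ 0.61959208 -0.0605693   0.2       ] rear barrel [ 0.50492088 -0.04497768  0.205     ]
cup [ 0.65899617 -0.39465806  0.09      ] tub [ 0.3859038  -0.47746434  0.105     ]
```

The knob reads about 16 mm drawn from home, so I'll check it from close by. I plan the transit to a view pose over the knob, with tool y along the rod.

```bash
cat >> h.py <<'E'
def plan(pos,yaw_deg,n):
    """rows to reach pos with tool-y heading yaw_deg (world), tool pointing down; includes tilt-free shifts"""
    s=manip.read_state();p=np.array(s["tcp_pos"]);R=np.array(s["ee_rot"])
    a0=np.arctan2(R[1,1],R[0,1]);d=(np.radians(yaw_deg)-a0+np.pi)%(2*np.pi)-np.pi
    turn=-d/n;dp=(np.array(pos)-p)/n
    for i in range(n):
        a=a0+d*i/n;y=np.array([np.cos(a),np.sin(a),0]);x=np.array([-y[1],y[0],0])
        print("%.0f,%.0f,%.0f,%.3f"%(x@dp*1e3,y@dp*1e3,-dp[2]*1e3,turn),end=", ")
    print()
E
python3 -c "
from h import *
plan((.62,-.10,.33),4.1,18)"
```

```text
30,-17,-5,-0.070, 31,-14,-5,-0.070, 32,-12,-5,-0.070, 33,-10,-5,-0.070, 33,-8,-5,-0.070, 34,-5,-5,-0.070, 34,-3,-5,-0.070, 34,-1,-5,-0.070, 34,2,-5,-0.070, 34,4,-5,-0.070, 34,6,-5,-0.070, 33,9,-5,-0.070, 32,11,-5,-0.070, 31,13,-5,-0.070, 30,15,-5,-0.070, 29,18,-5,-0.070, 28,20,-5,-0.070, 27,21,-5,-0.070,
```

Request:
send_rows --series '[0,0,-30,0,30,-17,-10,-0.07,31,-14,-10,-0.07,32,-12,-10,-0.07,33,-10,-5,-0.07,33,-8,-5,-0.07,34,-5,-5,-0.07,34,-3,-5,-0.07,34,-1,-5,-0.07,34,2,-5,-0.07,34,4,0,-0.07,34,6,0,-0.07,33,9,0,-0.07,32,11,0,-0.07,31,13,0,-0.07,30,15,0,-0.07,29,18,0,-0.07,28,20,0,-0.07,27,21,0,-0.07]' --jaw -0.2

```text
time_s: 1.78
tcp_pos: [0.6186, -0.0793, 0.3314]
ee_rot: [[-0.113, 0.994, -0.007], [0.994, 0.113, 0.0], [0.001, -0.007, -1.0]]
contact_force: [1.2, -0.8, 0.1]
grip_width: 0.607
```

```bash
python3 -c "
from h import *
s,c=wristcam(); cv2.imwrite('pics/w1.png',c['image'][...,::-1]); print(s['tcp_pos'],np.round(s['ee_rot'],3).tolist(),s['joint_pos'],s['grip_width'],s['contact_force'],s['time_s'])"
```

```text
[ 0.61859583 -0.07926678  0.33139277] [[-0.113, 0.994, -0.007], [0.994, 0.113, 0.0], [0.001, -0.007, -1.0]] [ 26.93741346  29.16547112 -38.45853446  76.42356671  17.82183148
  80.83427219  -4.38078897] 0.6073878089830483 [ 1.19441671 -0.84358113  0.14136113] 1.7833
```

View pics/w1.png

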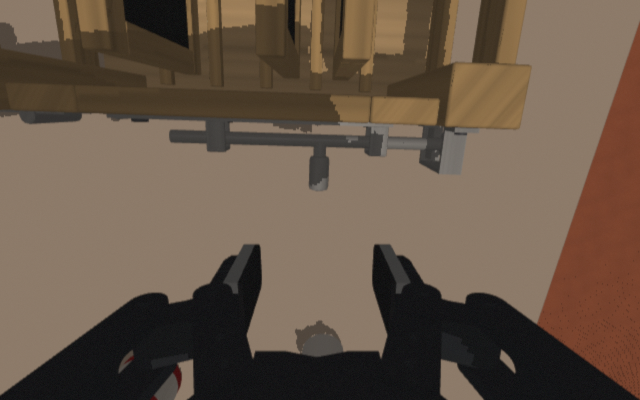

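The wrist view shows the knob end-to-end at (319,158–188), the rod at row ~140 and the keeper hoop at (453,150); both finger pads are in view below and clear.

```bash
python3 -c "
from h import *
s,c=wristcam()
print('knob',onplane(c,(319,173),.2),'base',onplane(c,(319,158),.2),'tip',onplane(c,(319,188),.2),'l,r',onplane(c,(309,178),.2),onplane(c,(329,178),.2))
print('keeper top',onplane(c,(453,150),.23),'outer',onplane(c,(452,173),.227))
print('post corner',onplane(c,(520,127),.24), 'front inner', onplane(c,(447,123),.24))
print(project(c,(.7449,-.0116,.24)),project(c,(.695,-.015,.24)))
plan((.62,-.066,.25),4.1,6)
"
```

```text
knob [ 0.61870557 -0.05122981  0.2       ] base [ 0.6171387  -0.03922643  0.2       ] tip [ 0.62031082 -0.06352722  0.2       ] l,r [ 0.61121076 -0.05633501  0.2       ] [ 0.62725956 -0.05425679  0.2       ]
keeper top [ 0.70881856 -0.0174994   0.23      ] outer [ 0.71323228 -0.03394276  0.227     ]
post corner [0.7447387  0.00347677 0.24      ] front inner [ 6.96629596e-01 -1.31824757e-04  2.40000000e-01]
[513.73806207 149.8888029 ] [439.47045    145.34892461]
1,0,13,0.008, 1,0,13,0.008, 1,0,13,0.008, 1,0,13,0.008, 1,0,13,0.008, 1,0,13,0.008,
```

```bash
python3 -c "
from h import *
s,c=wristcam();print(s['tcp_pos'],s['dq'].round(1) if hasattr(s['dq'],'round') else s['dq'])
c2=c['image'];cv2.imwrite('pics/w2.png',c2[...,::-1])
R=np.array([[-0.113,0.994,-0.007],[0.994,0.113,0],[0.001,-0.007,-1]])
M=np.array(c['hand_eye']);e=R@M[:3,3]+[0.61859583,-0.07926678,0.33139277];Q=R@M[:3,:3]
k=dict(eye=e,R=Q)
for n,p,z in [('knob',(319,173),.2),('l',(309,178),.2),('r',(329,178),.2),('post',(520,127),.24),('keeper',(453,150),.23)]:print(n,onplane(c,p,z,**k).round(4))
"
```

```text
[ 0.61969154 -0.07324754  0.33089494] [ 3.5 -1.8  3.8  2.   0.3  0.4 -0.7]
knob [ 0.6162 -0.0606  0.2   ]
l [ 0.6086 -0.0656  0.2   ]
r [ 0.6247 -0.0637  0.2   ]
post [ 0.743  -0.0073  0.24  ]
keeper [ 0.7068 -0.0279  0.23  ]
```

View pics/w2.png

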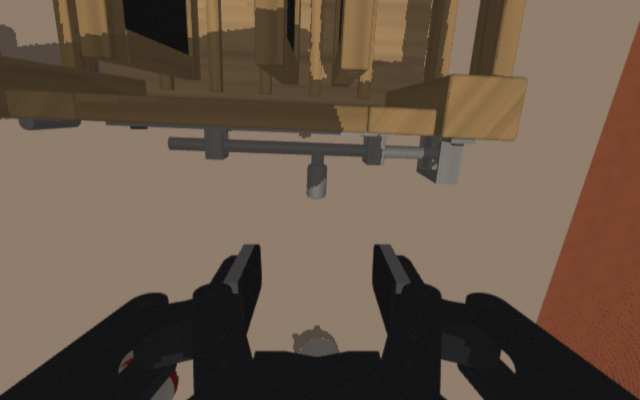

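Settled view: knob (316, 166–198), front post corner (517,137), keeper hoop outer edge (448,182).

```bash
python3 -c "
from h import *
s,c=wristcam();print(s['tcp_pos'],s['dq'][0])
R=np.array(s['ee_rot']);print(R.round(3).tolist())
for n,p,z in [('knob',(316.5,182),.2),('tip top',(316.5,196),.204),('l',(307,182),.197),('r',(326,182),.197),('post',(517,137),.24),('postL',(443,137),.24)]:print(n,onplane(c,p,z).round(4))
print(project(c,(.7449,-.0116,.24)))
g=np.array([.6185,-.0655]);plan((*g,.25),4.1,6)
"
```

```text
[ 0.61863233 -0.07671683  0.33088057] 3.052586578492628
[[-0.116, 0.993, -0.007], [0.993, 0.116, 0.003], [0.003, -0.007, -1.0]]
knob [ 0.615  -0.0652  0.2   ]
tip top [ 0.6162 -0.0759  0.204 ]
l [ 0.6073 -0.0668  0.197 ]
r [ 0.6228 -0.065   0.197 ]
post [ 0.7423 -0.0107  0.24  ]
postL [ 0.6939 -0.0165  0.24  ]
[520.47722228 138.77401135]
2,0,13,0.007, 2,0,13,0.007, 2,0,13,0.007, 2,0,13,0.007, 2,0,13,0.007, 2,0,13,0.007,
```

Request:
send_rows --series '[2,0,13,0.007,2,0,13,0.007,2,0,13,0.007,2,0,13,0.007,1,0,13,0.007,0,0,13,0.007,0,0,0,0,0,0,0,0]'

```text
time_s: 2.65
tcp_pos: [0.6121, -0.085, 0.2507]
ee_rot: [[-0.044, 0.999, -0.009], [0.999, 0.044, -0.008], [-0.008, -0.009, -1.0]]
contact_force: [-0.0, 0.3, -0.3]
grip_width: 0.599
```

```bash
python3 -c "
from h import *
s,c=wristcam(); cv2.imwrite('pics/w3.png',c['image'][...,::-1]);print(s['tcp_pos'],s['dq'],s['contact_force'])
plan((.6175,-.067,.189),4.1,5)"
```

```text
[ 0.61212398 -0.08498199  0.25073529] [ 1.36590062  0.38574555  0.79808399  1.525099    0.18490026 -0.43194648
 -0.34297225] [-0.03723533  0.30487507 -0.29283699]
4,1,12,-0.006, 4,1,12,-0.006, 4,1,12,-0.006, 4,1,12,-0.006, 4,1,12,-0.006,
```

View pics/w3.png

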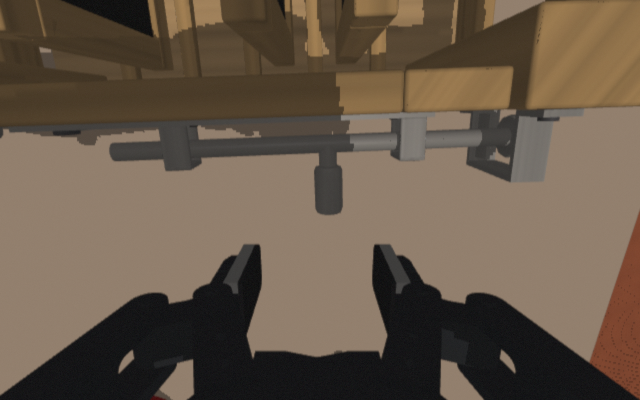

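Close view: knob (328, 165–213), front post corner (530,108). The pads are centred on column 317, so the tool must go a few mm to +y.

```bash
python3 -c "
from h import *
s,c=wristcam();print(s['tcp_pos'],np.array(s['dq']).round(1))
for p,z in [((328.5,189),.2),((328.5,189),.197),((328.5,211),.2),((315,189),.197),((342,189),.197)]:print(onplane(c,p,z).round(4))
M=np.array(s['ee_rot']).T
print((M@(onplane(c,(328.5,189),.198)-s['tcp_pos'])*1e3).round(1))"
```

```text
[ 0.61205477 -0.08530236  0.25067523] [-0.4 -0.2 -0.4 -1.  -0.1  0.2  0.2]
[ 0.6158 -0.0605  0.2   ]
[ 0.616  -0.0613  0.197 ]
[ 0.6166 -0.0736  0.2   ]
[ 0.6082 -0.0616  0.197 ]
[ 0.6237 -0.0609  0.197 ]
[24.5  5.4 52.4]
```

Request:
send_rows --series '[10,3,0,0,10,3,0,0,0,0,0,0,0,0,0,0]'

```text
time_s: 3.08
tcp_pos: [0.6191, -0.0626, 0.2539]
ee_rot: [[-0.043, 0.999, -0.004], [0.999, 0.043, -0.008], [-0.008, -0.004, -1.0]]
contact_force: [-0.0, -0.0, -0.3]
grip_width: 0.603
```

```bash
python3 -c "
from h import *
s=manip.read_state();print(s['tcp_pos'],s['dq'][0],(np.array(s['ee_rot']).T@(np.array([.616,-.0612,.1975])-s['tcp_pos'])*1e3).round(1))"
```

```text
[ 0.61914335 -0.06258961  0.25386364] -1.7607850904002191 [ 2.  -2.9 56.4]
```

Request:
send_rows --series '[-1,-1,12,0,-1,-1,12,0,0,0,12,0,0,0,12,0,0,0,10,0,0,0,0,0]'

```text
time_s: 3.58
tcp_pos: [0.6192, -0.0618, 0.1966]
ee_rot: [[-0.048, 0.999, 0.003], [0.999, 0.048, -0.008], [-0.009, 0.002, -1.0]]
contact_force: [-0.7, -0.7, 0.2]
grip_width: 0.603
```

```bash
python3 -c "
from h import *
s=manip.read_state();print(s['tcp_pos'],s['dq'][0],(np.array(s['ee_rot']).T@(np.array([.616,-.0612,.1975])-s['tcp_pos'])*1e3).round(1))"
```

```text
[ 0.61919883 -0.06183866  0.19664958] -0.04399302199820886 [ 0.8 -3.2 -0.9]
```

Request:
send_rows --series '[-3,-2,4,0,-2,-1,4,0,0,0,0,0]'

```text
time_s: 3.83
tcp_pos: [0.6167, -0.067, 0.1888]
ee_rot: [[-0.049, 0.999, 0.003], [0.999, 0.049, -0.008], [-0.009, 0.003, -1.0]]
contact_force: [0.4, 0.2, 0.1]
grip_width: 0.603
```

```bash
python3 -c "
from h import *
s,c=wristcam();print(s['tcp_pos'],s['contact_force'],(np.array(s['ee_rot']).T@(np.array([.616,-.0612,.1975])-s['tcp_pos'])*1e3).round(1))
cv2.imwrite('pics/w4.png',c['image'][...,::-1])"
```

```text
[ 0.61673825 -0.06700378  0.18882849] [0.42360837 0.19236437 0.09222729] [ 5.8 -0.4 -8.7]
```

View pics/w4.png

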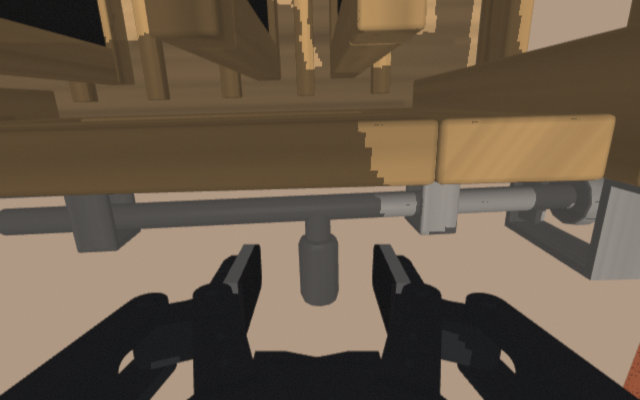

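The knob (319, 235–303) is centred between the pads. The left staple (95,222) and right staple (437,205) are inboard of the pads. Closing.

Request:
send_rows --series '[0,0,0,0,0,0,0,0,0,0,0,0,0,0,0,0,0,0,0,0,0,0,0,0,0,0,0,0,0,0,0,0]' --jaw 1

```text
time_s: 4.55
tcp_pos: [0.6176, -0.0671, 0.1907]
ee_rot: [[-0.05, 0.999, 0.006], [0.999, 0.05, -0.009], [-0.009, 0.006, -1.0]]
contact_force: [-0.5, -0.5, -0.5]
grip_width: 0.161
```

Request:
send_rows --series '[0,0,-2,0,0,0,-2,0,0,0,-1,0]'

```text
time_s: 4.8
tcp_pos: [0.6176, -0.0671, 0.195]
ee_rot: [[-0.05, 0.999, 0.006], [0.999, 0.05, -0.009], [-0.009, 0.005, -1.0]]
contact_force: [1.1, 0.4, -6.4]
grip_width: 0.166
```

Request:
send_rows --series '[0,0,-1,0,0,0,0,0]'

```text
time_s: 4.97
tcp_pos: [0.6177, -0.0671, 0.1958]
ee_rot: [[-0.05, 0.999, 0.006], [0.999, 0.05, -0.008], [-0.009, 0.005, -1.0]]
contact_force: [0.8, -0.5, -5.8]
grip_width: 0.162
```

```bash
python3 -c "
from h import *
s,c=wristcam();print(s['tcp_pos'],s['contact_force'],s['torque'])
cv2.imwrite('pics/w5.png',c['image'][...,::-1])"
```

```text
[ 0.61766642 -0.06711133  0.19578887] [ 0.78741955 -0.49048888 -5.77344876] [-0.04034767 -0.48402889  0.22181982]
```

View pics/w5.png

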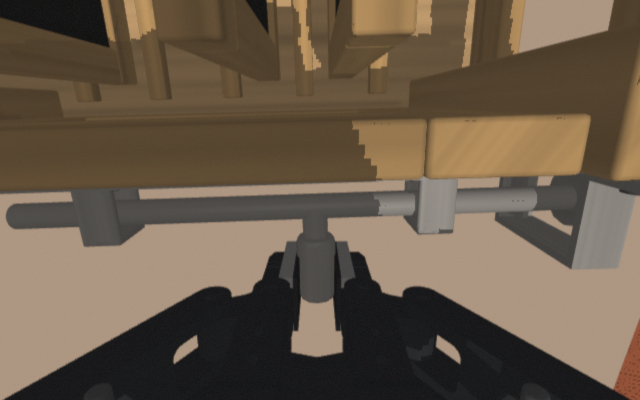

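The lift force is steady at about 6 N, and the rod shows more nearly level. I add 1 mm and begin to draw.

Request:
send_rows --series '[0,0,-1,0,0,-2,0,0,0,-3,0,0,0,-3,0,0,0,-3,0,0]'

```text
time_s: 5.43
tcp_pos: [0.6064, -0.068, 0.1962]
ee_rot: [[-0.05, 0.999, 0.006], [0.999, 0.05, -0.008], [-0.009, 0.006, -1.0]]
contact_force: [1.2, -1.7, -5.6]
grip_width: 0.162
```

It moved 11 mm at about 1 N, so the nose is past where the lip would stop it. Continuing.

Request:
send_rows --series '[0,-4,0,0,0,-4,0,0,0,-4,0,0,0,-4,0,0,0,-4,0,0,0,-4,0,0,0,-4,0,0]'

```text
time_s: 6.02
tcp_pos: [0.5748, -0.0704, 0.1962]
ee_rot: [[-0.049, 0.999, 0.006], [0.999, 0.049, -0.01], [-0.01, 0.005, -1.0]]
contact_force: [1.9, -1.7, -5.5]
grip_width: 0.164
```

Request:
send_rows --series '[0,-2,0,0,0,-2,0,0,0,-2,0,0]'

```text
time_s: 6.27
tcp_pos: [0.5707, -0.0709, 0.1971]
ee_rot: [[-0.049, 0.999, 0.013], [0.999, 0.049, -0.01], [-0.01, 0.012, -1.0]]
contact_force: [11.0, -0.7, -8.2]
grip_width: 0.162
```

The bolt is at its back stop (47 mm of travel, force up to 11 N). Next I relax 1 mm and start swinging about the hinge.

Request:
send_rows --series '[0,1,0,0,-5,-1,0,0.03,-5,-1,0,0.03,-5,-1,0,0.03,-5,-1,0,0.03]'

```text
time_s: 6.68
tcp_pos: [0.5663, -0.0902, 0.1968]
ee_rot: [[0.077, 0.997, 0.01], [0.997, -0.077, -0.008], [-0.007, 0.011, -1.0]]
contact_force: [0.1, 0.3, -6.1]
grip_width: 0.162
```

```bash
cat > g.py <<'E'
from h import *
import sys
H=np.array([.4014,-.0371]);v0=np.array([.5712,-.0709])-H;a0=np.arctan2(v0[1],v0[0]);y0=np.arctan2(.049,.999)
s=manip.read_state();p=np.array(s["tcp_pos"]);R=np.array(s["ee_rot"]);v=p[:2]-H
th=a0-np.arctan2(v[1],v[0]);tt=y0-np.arctan2(R[1,1],R[0,1])
print("gate deg by pos %.1f by yaw %.1f radius err mm %.1f z %.4f"%(np.degrees(th),np.degrees(tt),1e3*(np.linalg.norm(v)-np.linalg.norm(v0)),p[2]))
print(s["time_s"],np.round(s["contact_force"],1),"tool",(R.T@s["contact_force"]).round(1),np.round(s["torque"],2),s["grip_width"],np.round(s["joint_pos"],0))
n=int(sys.argv[2]);tg=np.radians(float(sys.argv[1]))
a=a0-tg;q=H+np.linalg.norm(v0)*np.array([np.cos(a),np.sin(a)]);print("tool shift total",(R.T@np.r_[q-p[:2],0]*1e3).round(1),"turn",tg-tt)
plan((*q,p[2]),np.degrees(y0-tg),n)
E
python3 g.py 20 7
```

```text
gate deg by pos 6.6 by yaw 7.2 radius err mm 0.2 z 0.1968
6.6833 [ 0.1  0.3 -6.1] tool [ 0.3 -0.   6.1] [-0.11 -0.25  0.39] 0.16235670149890746 [ 29.  29. -35.  98.  19.  58. -17.]
tool shift total [-37.9 -14.1   0.1] turn 0.2226789691663521
-5,-2,-0,0.032, -5,-2,-0,0.032, -6,-2,-0,0.032, -6,-1,-0,0.032, -6,-1,-0,0.032, -6,-1,-0,0.032, -6,-1,-0,0.032,
```

Request:
send_rows --series '[-6,-2,0,0.032,-6,-2,0,0.032,-6,-2,0,0.032,-6,-1,0,0.032,-6,-1,0,0.032,-6,-1,0,0.032,-6,-1,0,0.032]'

```text
time_s: 7.27
tcp_pos: [0.5458, -0.132, 0.1965]
ee_rot: [[0.322, 0.947, 0.008], [0.947, -0.322, -0.004], [-0.001, 0.009, -1.0]]
contact_force: [-0.3, 3.7, -5.5]
grip_width: 0.159
```

```bash
python3 g.py 31 6
```

```text
gate deg by pos 22.0 by yaw 21.6 radius err mm -0.4 z 0.1965
7.2667 [-0.3  3.7 -5.5] tool [ 3.4 -1.5  5.5] [ 0.68 -0.14  0.07] 0.15903726777388108 [ 31.  27. -31. 100.  17.  57. -25.]
tool shift total [-25.7  -8.4  -0. ] turn 0.16434247337456054
-4,-1,-0,0.027, -4,-1,-0,0.027, -4,-1,-0,0.027, -4,-1,-0,0.027, -4,-1,-0,0.027, -4,-1,-0,0.027,
```

Request:
send_rows --series '[-5,-1,0,0.027,-5,-1,0,0.027,-5,-1,0,0.027,-4,-1,0,0.027,-4,-1,0,0.027,-3,-1,0,0.02,0,0,0,0,0,0,0,0]'

```text
time_s: 7.93
tcp_pos: [0.5272, -0.1558, 0.1963]
ee_rot: [[0.482, 0.876, 0.006], [0.876, -0.482, -0.003], [0.0, 0.007, -1.0]]
contact_force: [0.6, 2.8, -6.9]
grip_width: 0.164
```

```bash
python3 g.py 30.5 2; python3 - <<'E'
from h import *
s,c=wristcam();cv2.imwrite('pics/w6.png',c['image'][...,::-1])
c=cams.read_camera("top");im=c["image"][...,::-1];cv2.imwrite("pics/top_f.png",cv2.resize(im[130:300,230:520],None,fx=2.6,fy=2.6,interpolation=cv2.INTER_CUBIC))
E
```

```text
gate deg by pos 32.1 by yaw 31.6 radius err mm -0.1 z 0.1963
7.9333 [ 0.6  2.8 -6.9] tool [ 2.7 -0.9  6.9] [ 0.57 -0.31  0.14] 0.16361444813935247 [ 33.  26. -28. 102.  15.  56. -30.]
tool shift total [4.6 1.3 0. ] turn -0.01981229562230369
2,1,-0,-0.010, 2,1,-0,-0.010,
```

View pics/w6.png

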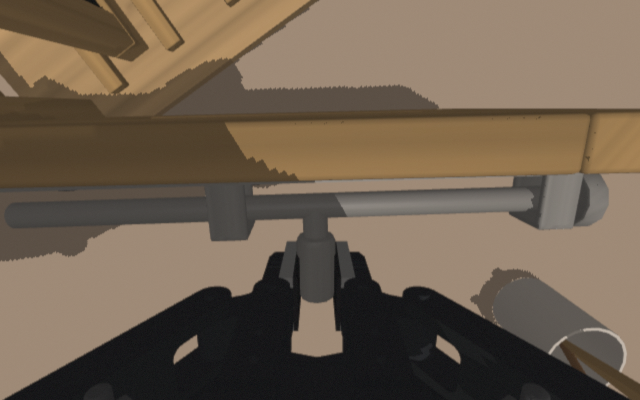

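View pics/top_f.png

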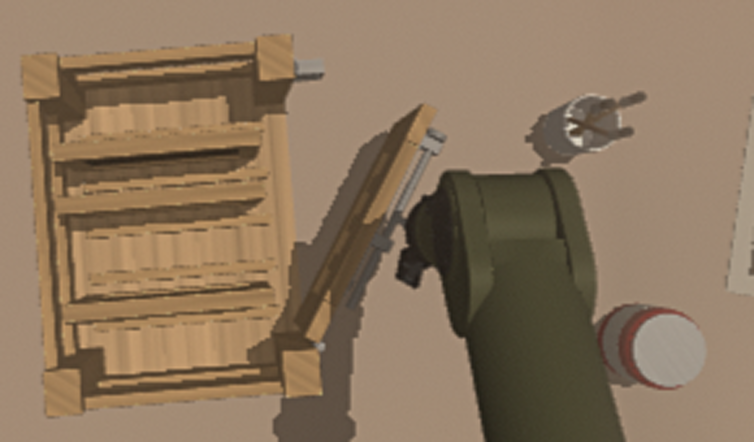

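The wrist view shows the nose (595,200) drawn right up to the front staple, with the knob gripped at (316,265). The top view shows the gate open at about 32°, with the keeper empty and the cup and tub where they were. I'll trim by about 1.5° and settle.

Request:
send_rows --series '[2,0,0,-0.01,2,0,0,-0.01,0,0,0,0,0,0,0,0,0,0,0,0,0,0,0,0]'

```text
time_s: 8.53
tcp_pos: [0.5309, -0.1518, 0.1966]
ee_rot: [[0.46, 0.888, 0.008], [0.888, -0.46, -0.004], [0.0, 0.009, -1.0]]
contact_force: [-0.0, 2.3, -5.7]
grip_width: 0.166
```

```bash
python3 g.py 30.5 2; python3 -c "
import numpy as np
from h import *
print(np.array(manip.read_state()['dq']).round(1))
c=cams.read_camera('top');a=cv2.imread('pics/top0.png')[...,::-1].astype(int);b=c['image'].astype(int)
for n,(r0,r1,c0,c1) in dict(cup=(165,190,444,480),tub=(245,282,468,503),bin=(205,270,128,188)).items(): print(n,np.abs(a-b)[r0:r1,c0:c1].mean())"
```

```text
gate deg by pos 30.3 by yaw 30.2 radius err mm -0.1 z 0.1966
8.5333 [-0.   2.3 -5.7] tool [ 2.  -1.1  5.7] [ 0.27 -0.26  0.17] 0.16579585100562003 [ 33.  26. -29. 101.  15.  56. -29.]
tool shift total [-0.6 -0.  -0. ] turn 0.005788645169348183
-0,-0,-0,0.003, -0,-0,-0,0.003, 
[-0.1  0.1 -0.1 -0.   0.1  0.   0. ]
cup 6.248518518518519
tub 6.248906048906049
bin 6.961196581196581
```

```bash
python3 -c "
from h import *
print(job.job_done())"; python3 g.py 30 1 | head -2
```

```text
the job is handed in; nothing more can be done
None
the job is handed in; nothing more can be done
```

The bolt is fully drawn and the gate is held about 30° open, with the fingers still gripping the knob. I handed the job in at about 8.6 s of the 38 s allowed; no verdict came back.

- **Bolt:** I gripped the knob, which was already about 18 mm drawn from home. I lifted it about 5 to 6 mm with roughly 6 N, then drew it back over the lip. The drawing force was only 1–2 N until the back stop, where it rose to 11 N after about 47 mm of travel. I eased it off 1 mm before swinging the gate.
- **Gate:** The swing went to about 32° and I trimmed it back. The last reading gave 30.3° from the tool position and 30.2° from its heading, with the arm still and about 6 N on the wrist.
- **Camera checks:** Just before the trim, the wrist view showed the nose drawn up to the front staple, clear of the keeper. The top view showed the keeper empty, and the cup and tub standing where they were. Around the cup, tub and bin, the before-and-after images differed evenly, by about 6 grey levels out of 255. I took that to be image noise, but did not check it further.
- **Discrepancies:** An early wrist measurement was 15 mm off because the arm was still moving, so I repeated it. The lift force read about 6 N against the 2 N stated. It stayed steady, so I put it down to the grip resisting the knob's tilt. The state could not be read after hand-in, so the final hold is unconfirmed.

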